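# Find the right bush with a stepped go/no-go plug gauge

### The job

Three brass bush blanks stand in the rack, bored but not yet turned true outside, and one right one has got mixed up with two faulty ones: find it with the stepped plug gauge, pressing only lightly so that the bores are not marked. In the right bush the thin go nose slides in all the way and the thicker no-go step then comes to rest on it; in a faulty one the nose sticks short of that or the no-go step drops in as well. Leave the gauge standing home in the right bush in its nest, put both faulty bushes in the felt-lined reject tray without dropping them, and do not disturb the spirit lamp.

Things in the scene. Friction and masses are not known exactly. Their poses are not given: they have to be found in the camera images.
- gauge: Stepped go/no-go plug gauge, 91 mm long, 0.1 kg, nose down in its stand. Origin: centre of the nose's lower end; z runs up its axis. From the nose: go plug 10 mm diameter, z 0 to 14 mm, edge chamfered 1 mm; no-go plug 13.4 mm, z 14 to 26; collar 22 mm, z 26 to 29; aluminium hexagon handle 16 mm across flats, z 29 to 89, flats facing +x, -x and every 60 degrees; grip it near z = 60.
- stand: Fixed round dark wooden stand of the gauge, foot 64 mm diameter, neck 38 mm, 32 mm high. Origin: centre of its underside. A steel-lined hole 16 mm in diameter and 28 mm deep opens in its top; the gauge hangs in it by its collar, its origin 6 mm above the stand's. It stays empty at the end.
- rack: Fixed light wooden rack, 64 x 204 x 22 mm (x, y, z), dark end strips. Origin: centre of its underside. Three round nests 29.6 mm wide and 14 mm deep lie on its y axis at y = -62, 0 and +62 mm; a bush stands in each, with 0.8 mm play all round.
- bush_a: One of three brass bush blanks that look alike: cylinder 28 mm diameter, 34 mm high, 0.09 kg, upright in a nest, top 20 mm above the rack. Origin: centre of its underside, 8 mm above the bench while nested; z up. Down from its top a counterbore 15.6 mm wide, 3 mm deep, then the bore, black inside; their common axis lies 1 to 2 mm off the blank's centre to an unknown side. Hard: press 2 to 10 N, over 25 N marks it.
- bush_b: Another of the three bushes. True of all three: a right bore is 11 mm wide all through, so the no-go step rests on the counterbore's floor and the gauge's nose ends 17 mm below the bush's top. A nose that has missed the bore stops on the counterbore's floor, only 3 mm below the top.
- bush_c: Another of the three bushes. True of all three: a bore reamed only part of the way stops the nose on a ledge about 8 mm below the bush's top; a bore that is too wide (15.6 mm, like the counterbore) lets the no-go step in too, until the collar meets the bush's top, nose 26 mm below the top; a step that has caught on the rim of such a bore stops with the nose 14 to 15 mm below the top.
- tray: Fixed shallow wooden reject tray, 120 x 150 x 16 mm (x, y, z), walls 6 mm, blue felt floor 6 mm above the bench. Origin: centre of its underside. Faulty bushes go here, standing or lying on the floor, side by side.
- spirit_lamp: Bystander: small round spirit lamp, pale glass with a brass-coloured collar, 68 mm diameter, 80 mm high, standing behind the rack. Origin: centre of its underside.
Mind the look-alikes: they are no part of the job. Leave any pink, purple or white look-alike of the bush_c alone.

How it is judged (in metres and radians):
On the way:
1. The gauge, let go, stands home in one bush: go nose in all the way, no-go step resting on the bush (((horizontal distance between gauge and bush_a below 0.004 m and z of gauge in the frame of bush_a between 0.0145 and 0.019 m and angle between the z axis of gauge and the z axis of bush_a, either way round below 0.12 rad and contact force between the fingers and gauge below 0.01 N) or (horizontal distance between gauge and bush_b below 0.004 m and z of gauge in the frame of bush_b between 0.0145 and 0.019 m and angle between the z axis of gauge and the z axis of bush_b, either way round below 0.12 rad and contact force between the fingers and gauge below 0.01 N) or (horizontal distance between gauge and bush_c below 0.004 m and z of gauge in the frame of bush_c between 0.0145 and 0.019 m and angle between the z axis of gauge and the z axis of bush_c, either way round below 0.12 rad and contact force between the fingers and gauge below 0.01 N))), for 0.3 s.
At the end, for the whole second after the job is handed in: The gauge stands home and upright in one bush (nose 15 to 19.5 mm below its top, within 4 mm of its centre: only the right bush allows this), which is upright in its nest within 6 mm of its start; other two rest on the tray's floor; all still, lamp within 15 mm of its start (((horizontal distance between gauge and bush_a below 0.004 m and z of gauge in the frame of bush_a between 0.0145 and 0.019 m and angle between the z axis of gauge and the z axis of bush_a, either way round below 0.12 rad and distance of bush_a from where it was at the start of the episode below 0.006 m and angle between bush_a's own z axis and vertical below 0.1 rad and x of bush_b in the frame of tray between -0.054 and 0.054 m and y of bush_b in the frame of tray between -0.069 and 0.069 m and z of each of bush_b, bush_c in the frame of tray below 0.024 m and x of bush_c in the frame of tray between -0.054 and 0.054 m and y of bush_c in the frame of tray between -0.069 and 0.069 m) or (horizontal distance between gauge and bush_b below 0.004 m and z of gauge in the frame of bush_b between 0.0145 and 0.019 m and angle between the z axis of gauge and the z axis of bush_b, either way round below 0.12 rad and distance of bush_b from where it was at the start of the episode below 0.006 m and angle between bush_b's own z axis and vertical below 0.1 rad and x of bush_a in the frame of tray between -0.054 and 0.054 m and y of bush_a in the frame of tray between -0.069 and 0.069 m and z of each of bush_a, bush_c in the frame of tray below 0.024 m and x of bush_c in the frame of tray between -0.054 and 0.054 m and y of bush_c in the frame of tray between -0.069 and 0.069 m) or (horizontal distance between gauge and bush_c below 0.004 m and z of gauge in the frame of bush_c between 0.0145 and 0.019 m and angle between the z axis of gauge and the z axis of bush_c, either way round below 0.12 rad and distance of bush_c from where it was at the start of the episode below 0.006 m and angle between bush_c's own z axis and vertical below 0.1 rad and x of bush_a in the frame of tray between -0.054 and 0.054 m and y of bush_a in the frame of tray between -0.069 and 0.069 m and z of each of bush_a, bush_b in the frame of tray below 0.024 m and x of bush_b in the frame of tray between -0.054 and 0.054 m and y of bush_b in the frame of tray between -0.069 and 0.069 m)) and linear speed of each of gauge, bush_a, bush_b, bush_c below 0.01 m/s and distance of spirit_lamp from where it was at the start of the episode below 0.015 m); the robot touches nothing.
It fails at once if The gauge is pressed on a bush with more than 25 N (contact force between gauge and bush_a above 25 N or contact force between gauge and bush_b above 25 N or contact force between gauge and bush_c above 25 N).
It fails at once if A bush is dropped: let go away from its nest with its underside more than 20 mm above the tray's floor ((contact force between anything else and bush_a below 0.01 N and z of bush_a in the frame of tray above 0.026 m and distance of bush_a from where it was at the start of the episode above 0.05 m) or (contact force between anything else and bush_b below 0.01 N and z of bush_b in the frame of tray above 0.026 m and distance of bush_b from where it was at the start of the episode above 0.05 m) or (contact force between anything else and bush_c below 0.01 N and z of bush_c in the frame of tray above 0.026 m and distance of bush_c from where it was at the start of the episode above 0.05 m)).
It fails at once if The spirit lamp is tipped or pushed away (angle between spirit_lamp's own z axis and vertical above 0.3 rad or distance of spirit_lamp from where it was at the start of the episode above 0.02 m).
It also fails if it takes over 72 s, if anything falls off the work surface, if the arm or the gripper's body presses on something with over 40 N, if the wrist force passes 120 N, or if a joint passes its speed limit or range.

### The arm

A 7-joint arm with a two-finger parallel gripper is mounted at the origin on a cart in front of the work surface, level with it; the furniture and walls round the work are solid. World frame = base frame: x ahead of the robot, y to its left, z up, the work surface at z = 0. Lengths are in mm, angles in degrees, forces in N, time in s.
With the tool pointing down it reaches from about 350 to 900 mm from the base axis. Payload 19.9 kg.
Tool frame: the origin (TCP) lies at the very end of the fingers, on their centre line; the grasp point (between the pads) lies 19 mm behind it; y points along the fingers, x is the direction in which the jaws open and shut, and the axes are right-handed (so a half turn about y gives the same grasp; the last joint's range is limited). The gripper opens to 94 mm and grips with 3 to 60 N. Pads are 16 mm wide; open, the fingers measure 119 mm over their backs; the gripper's body (75 mm by 177 mm) begins 78 mm behind the grasp point.
Start: joints at [-68.325, 23.915, -0.59, 92.452, 0.269, 63.638, -3.037], TCP at [254.724, 570.714, 205.425] pointing down, gripper open.
Joint ranges: [-161.28, 161.28], [-22.2, 115.67], [-73.04, 71.86], [3.21, 147.25], [-68.34, 248.33], [10.77, 114.83], [-161.83, 161.83]. Speed limits (degrees/s): [108.29, 108.29, 136.94, 136.94, 172.46, 172.46, 172.46].

### API

Orientations are given as [roll, pitch, yaw] about the fixed x, y, z axes, in that order (R = Rz(yaw) Ry(pitch) Rx(roll)).
In Python, from bench import env, eyes gives the robot as it stands.
- The arm moves only by the tool drive_tool, never from a script. Its argument "deltas" is a list of rows, each a list of 7 numbers: the shift along the tool's x, y, z in m, then the turn, a rotation vector about the tool's x, y, z in degrees, then the finger opening in m, from 0 to 0.094. A call has 1 to 20 rows; each row is the pose to reach, as a shift and turn from the pose commanded when the call began, along the tool's axes at that moment; what a row does not reach only later rows make up. A row lasts 1/8 s, in which the tool goes at most 62.5 mm and 10.7 degrees, less where a joint would pass 70% of its speed; a pose out of reach is approached as far as the arm can. A call with a gripper value outside its range is refused whole. The fingers move at their own pace and stop on an object; the grip force is fixed at half the most. Time passes only in rows, so rows that repeat a pose let the fingers close. It gives the time, the measured TCP pose, the force and the opening at its end, in the units of the state.
- env.state(): the state, without advancing time (a new reading comes with each control period).
- eyes.snapshot(name): name is "scene" or "top" or "wrist"; returns a dict with "pixels" (480x640x3 uint8, red, green, blue), "intrinsics" (3x3 intrinsics, pixels), "camera_from_world" (4x4, takes a point from world to camera coordinates). Camera axes: x right, y up, looking along -z (the intrinsics and any distortion apply to the point x, -y, -z); pixel columns grow to the right and rows downward; lengths in mm; the calibration is good to about 2 mm. A picture is of the moment at which its call begins. There is no depth.
- env.hand_in(): hands the job in, once; it reports no verdict.
The state is a dict: "clock": time; "joint_positions": joint angles; "joint_velocities": joint speeds; "joint_torque": joint torques, N m; "eef_pos": TCP position; "eef_rot": TCP orientation; "wrist_force": force on the tool from outside, world axes, zero at the start; "torque": the same for the moment, N m; "finger_gap": opening from 0.0 (shut) to 1.0 (fully open).
Only numpy, scipy, OpenCV 4.12 (cv2) and the standard library are available. Lean on these libraries where they do the work, as an engineer would, in place of code of your own. Each camera call takes 0.05 s, during which the arm holds its last target.

## Working session

There is one attempt and no reset: what is moved stays moved. The work goes in short steps, Python scripts to look and compute and a tool call to move; the robot and the scene stay as the last step left them, time stands still between calls to the robot, and variables do not carry over. Pictures are saved under pics/ and viewed, and the job is handed in when it is done.

Besides the shell and the picture viewer there is one more tool, called after "Emit:" by a JSON object that holds its "name" and its "arguments". drive_tool: Moves the arm, as the interface text tells. Its arguments: {"type":"object","properties":{"deltas":{"type":"array"}},"required":["deltas"]}

```bash
ls; mkdir -p pics
python3 - <<'E'
from bench import env, eyes
import cv2
print(env.state())
for n in ("scene","top","wrist"):
    s=eyes.snapshot(n); cv2.imwrite(f"pics/{n}0.png",s["pixels"][:,:,::-1]); print(n,s["intrinsics"],s["camera_from_world"])
E
```

```text
pics
{'clock': 0.0, 'joint_positions': array([-68.32573281,  23.94633974,  -0.59143111,  92.48454812,
         0.26959651,  63.63809993,  -3.03598645]), 'joint_velocities': array([-0.03912502, -0.02219318, -0.04209298, -0.03980102, -0.03486334,
       -0.06095761,  0.02650773]), 'joint_torque': array([ 3.21721836e-04, -8.51222563e+01,  6.38822783e-01, -4.25992727e+01,
       -4.89108462e-02,  1.86020765e-02,  9.11929442e-05]), 'eef_pos': array([254.58097314, 570.39742545, 204.85087097]), 'eef_rot': array([-9.00049505e+01,  6.74380028e-02,  6.59502672e+01]), 'wrist_force': array([-0.05233255,  0.28032568, -0.28907666]), 'torque': array([-0.00577737,  0.0387331 ,  0.03931398]), 'finger_gap': 1.0021465324808407}
scene [[489.31162584   0.         324.01271772]
 [  0.         489.31162584 240.00029097]
 [  0.           0.           1.        ]] [[ 5.12381748e-01 -8.58670766e-01 -1.22253715e-02 -3.59584205e+02]
 [ 6.16527332e-01  3.57906577e-01  7.01282348e-01 -4.25945272e+02]
 [-5.97795110e-01 -3.66861550e-01  7.12778794e-01 -6.29382971e+02]
 [ 0.00000000e+00  0.00000000e+00  0.00000000e+00  1.00000000e+00]]
top [[520.17178442   0.         322.1997104 ]
 [  0.         520.17178442 234.7935364 ]
 [  0.           0.           1.        ]] [[ 2.80877514e-02 -9.99571439e-01  8.24717568e-03 -5.36498970e+01]
 [ 9.81974619e-01  2.91341377e-02  1.86753980e-01 -6.35307267e+02]
 [-1.86914219e-01  2.85301782e-03  9.82372096e-01 -1.04096948e+03]
 [ 0.00000000e+00  0.00000000e+00  0.00000000e+00  1.00000000e+00]]
wrist [[386.95370492   0.         322.45026976]
 [  0.         386.95370492 244.79028362]
 [  0.           0.           1.        ]] [[ 4.07839656e-01  9.13051973e-01 -1.70591748e-03 -6.24819630e+02]
 [-8.82123299e-01  3.93540960e-01 -2.58812669e-01  2.56618144e+01]
 [-2.35638070e-01  1.07058899e-01  9.65926028e-01 -3.91371353e+02]
 [ 0.00000000e+00  0.00000000e+00  0.00000000e+00  1.00000000e+00]]
```

View pics/scene0.png

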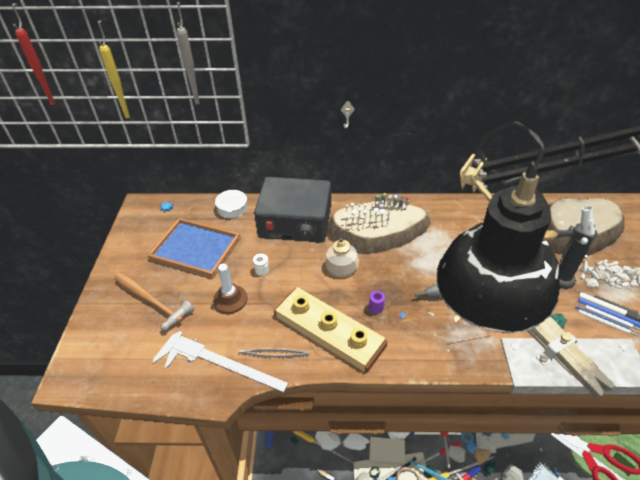

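View pics/top0.png

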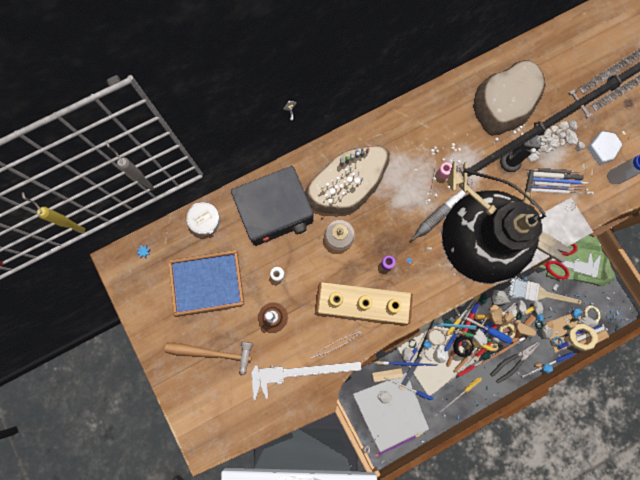

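View pics/wrist0.png

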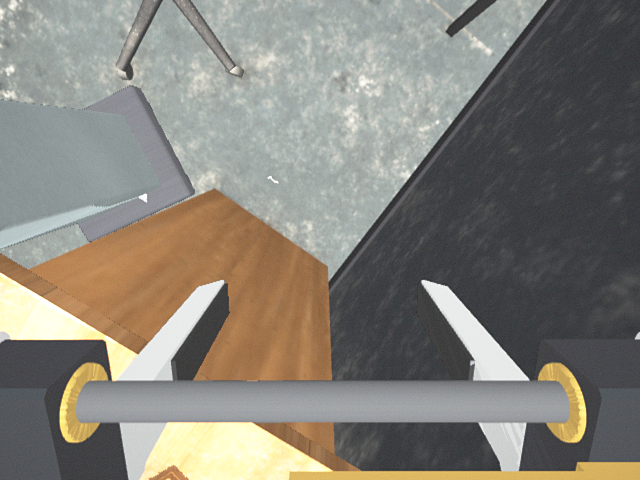

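The scene and top views show the tray at top (207,283), the gauge in its stand at (272,317), and the rack at (364,303) with bushes at (336,299), (365,302) and (394,305). The lamp is at (338,236). The look-alikes are purple (388,263), white (277,274) and pink (445,170). I'll zoom in to measure.

```bash
cat > h.py <<'E'
from bench import env, eyes
import cv2, numpy as np
def ray(s,u,v):
    K=s["intrinsics"];T=s["camera_from_world"];R=T[:3,:3];c=-R.T@T[:3,3]
    d=np.linalg.inv(K)@np.array([u,v,1.]); d=R.T@np.array([d[0],-d[1],-d[2]]); return c,d
def atz(s,u,v,z):
    c,d=ray(s,u,v); return c+d*(z-c[2])/d[2]
def proj(s,p):
    T=s["camera_from_world"];K=s["intrinsics"]; q=T[:3,:3]@np.array(p,float)+T[:3,3]; q=np.array([q[0],-q[1],-q[2]]); q=K@q; return q[:2]/q[2]
def crop(s,name,u0,v0,w,h,k):
    im=s["pixels"][v0:v0+h,u0:u0+w,::-1]; cv2.imwrite("pics/"+name,cv2.resize(im,None,fx=k,fy=k,interpolation=cv2.INTER_CUBIC))
E
python3 - <<'E'
from h import *
s=eyes.snapshot("top"); crop(s,"t1.png",250,270,170,60,4.7); crop(s,"t2.png",160,240,140,100,5)
s=eyes.snapshot("scene"); crop(s,"s1.png",200,235,200,140,4)
E
```

```text
(no output)
```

View pics/t1.png

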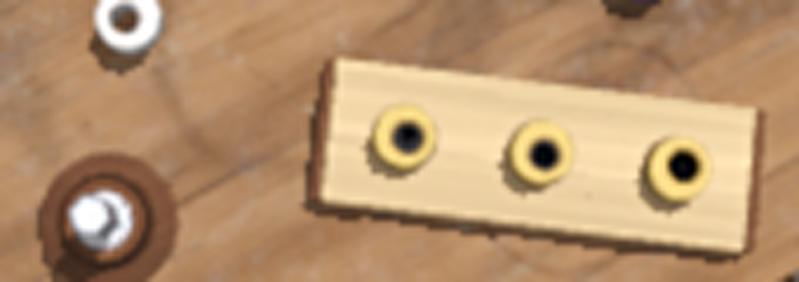

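View pics/t2.png

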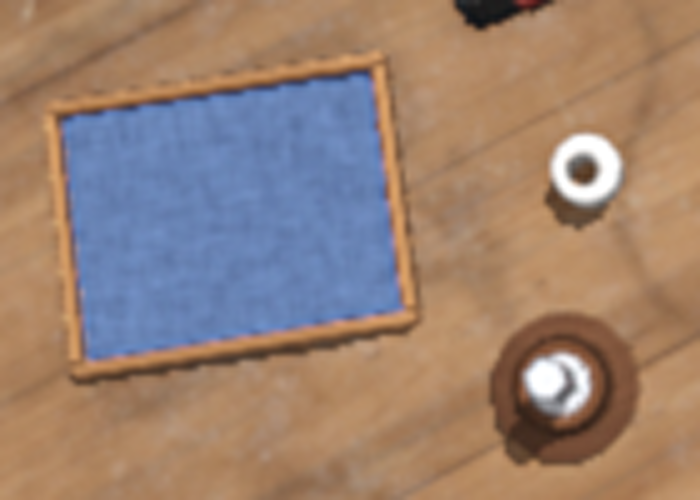

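View pics/s1.png

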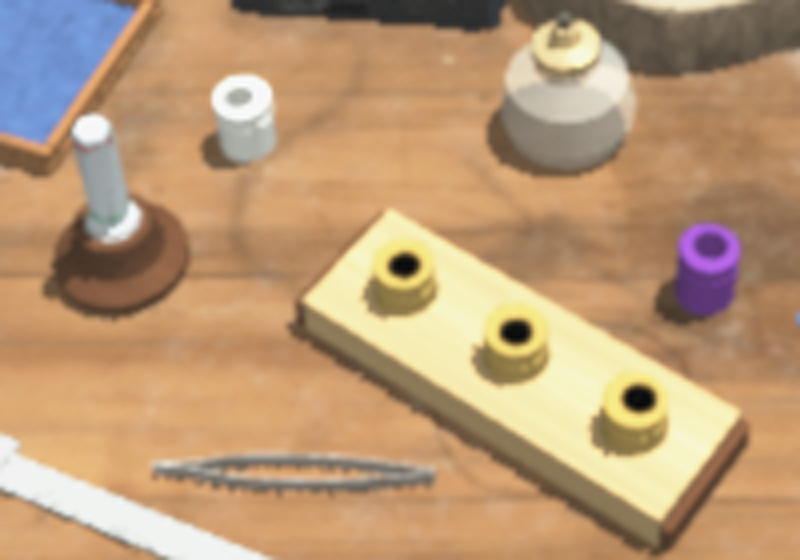

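Run:
```python
from h import *
np.set_printoptions(precision=1,suppress=True)
s=eyes.snapshot("top"); sc=eyes.snapshot("scene")
f=lambda c,k,o:(c[0]/k+o[0]-.4,c[1]/k+o[1]-.4)
T1=lambda *c:f(c,4.7,(250,270)); T2=lambda *c:f(c,5,(160,240)); S1=lambda *c:f(c,4,(200,235))
for c in [(407,136),(544,154),(684,166)]: print("bore top",atz(s,*T1(*c),42))
for c in [(404,138),(541,153),(679,170)]: print("rim  top",atz(s,*T1(*c),42))
for c in [(404,264),(516,331),(639,398)]: print("bore scene",atz(sc,*S1(*c),42))
for c in [(404,263),(516,328),(637,397)]: print("rim scene",atz(sc,*S1(*c),42))
print("gauge top",atz(s,*T1(92,214),97),atz(s,*T2(547,380),97),atz(sc,*S1(92,127),97))
print("gauge collar",atz(s,*T2(558,385),35),atz(sc,*S1(113,222),35))
print("stand foot",atz(s,*T2(565,388),3),atz(sc,*S1(122,262),3))
for c in [(48,103),(380,55),(414,322),(76,377)]: print("tray",atz(s,*T2(*c),16))
for c in [(335,58),(762,108),(748,252),(320,208)]: print("rack",atz(s,*T1(*c),22))
print("lamp",atz(s,338,240,35), atz(sc,342,259,35))
print("white",atz(s,277,274,42), "purple",atz(s,388,263,42))
```

```text
bore top [504.5 -68.6  42. ]
bore top [ 498.2 -130.    42. ]
bore top [ 494.7 -192.7   42. ]
rim  top [503.5 -67.3  42. ]
rim  top [ 498.6 -128.7   42. ]
rim  top [ 492.8 -190.5   42. ]
bore scene [506.5 -68.2  42. ]
bore scene [ 500.4 -130.    42. ]
bore scene [ 497.  -192.2   42. ]
rim scene [507.  -67.9  42. ]
rim scene [ 501.8 -129.2   42. ]
rim scene [ 497.1 -191.3   42. ]
gauge top [464.2  65.4  97. ] [463.3  65.7  97. ] [466.4  66.6  97. ]
gauge collar [463.3  66.8  35. ] [463.4  64.4  35. ]
stand foot [463.   66.6   3. ] [464.2  65.8   3. ]
tray [578.8 296.   16. ]
tray [604.2 152.9  16. ]
tray [488.8 131.5  16. ]
tray [461.4 274.3  16. ]
rack [540.4 -35.5  22. ]
rack [ 523.2 -231.3   22. ]
rack [ 458.1 -224.7   22. ]
rack [472.2 -30.6  22. ]
lamp [630.9 -69.8  35. ] [637.3 -79.9  35. ]
white [552.6  58.1  42. ] purple [ 583.  -177.3   42. ]
```

```bash
cat >> h.py <<'E'
from scipy.spatial.transform import Rotation as Ro
def Rd(yaw,tilt=None): return Ro.from_euler('xyz',[-90,0,yaw],degrees=True)
def plan(p,yaw,cmd=None):
    """deltas from current (measured, or commanded cmd=(pos,yaw)) to target"""
    st=env.state()
    p0,R0=(st["eef_pos"],Ro.from_euler('xyz',st["eef_rot"],degrees=True)) if cmd is None else (np.array(cmd[0],float),Rd(cmd[1]))
    d=R0.inv().apply(np.array(p,float)-p0)/1000; r=(R0.inv()*Rd(yaw)).as_rotvec(degrees=True)
    print("delta",np.round(d,4),np.round(r,2)); return d,r
E
python3 - <<'E'
from h import *
np.set_printoptions(precision=2,suppress=True)
s=eyes.snapshot("wrist");T=s["camera_from_world"];R=T[:3,:3];c=-R.T@T[:3,3]
st=env.state();R0=Ro.from_euler('xyz',st["eef_rot"],degrees=True)
print("cam in tool",R0.inv().apply(c-st["eef_pos"]),"look",R0.inv().apply(-R[2]),"right",R0.inv().apply(R[0]))
# desk lamp triangulation
t=eyes.snapshot("top");sc=eyes.snapshot("scene")
for a,b in [((490,240),(497,285)),((516,228),(519,195)),((533,222),(529,180))]:
    c1,d1=ray(t,*a);c2,d2=ray(sc,*b)
    k=np.linalg.lstsq(np.c_[d1,-d2],c2-c1,rcond=None)[0];print(c1+d1*k[0],c2+d2*k[1])
plan((464.5,66,205),0)
E
```

```text
cam in tool [   0.64 -178.69   76.33] look [-0.    0.97 -0.26] right [ 1.  0. -0.]
[ 619.42 -362.08  147.06] [ 620.43 -364.09  147.92]
[ 605.44 -343.62  330.08] [ 608.66 -351.12  333.65]
[ 608.92 -358.22  361.43] [ 608.11 -356.33  360.45]
delta [-0.38  0.   -0.4 ] [ 0.   65.95 -0.  ]
```

Emit:
{"name": "drive_tool", "arguments": {"deltas": [[-0.375, 0, -0.397, 0, 66, 0, 0.06], [-0.375, 0, -0.397, 0, 66, 0, 0.06], [-0.375, 0, -0.397, 0, 66, 0, 0.06], [-0.375, 0, -0.397, 0, 66, 0, 0.06], [-0.375, 0, -0.397, 0, 66, 0, 0.06], [-0.375, 0, -0.397, 0, 66, 0, 0.06], [-0.375, 0, -0.397, 0, 66, 0, 0.06], [-0.375, 0, -0.397, 0, 66, 0, 0.06], [-0.375, 0, -0.397, 0, 66, 0, 0.06], [-0.375, 0, -0.397, 0, 66, 0, 0.06], [-0.375, 0, -0.397, 0, 66, 0, 0.06], [-0.375, 0, -0.397, 0, 66, 0, 0.06], [-0.375, 0, -0.397, 0, 66, 0, 0.06]]}}

```text
clock: 2.12
eef_pos: [464.2, 67.3, 205.5]
eef_rot: [-90.0, 0.0, 0.0]
wrist_force: [-0.7, 0.2, -0.6]
finger_gap: 0.635
```

Run:
```python
from h import *
print(env.state())
s=eyes.snapshot("wrist");cv2.imwrite("pics/w1.png",s["pixels"][:,:,::-1]); print(proj(s,(464.5,66,97)),proj(s,(464.5,66,35)))
```

```text
{'clock': 2.125, 'joint_positions': array([-37.80107237,   8.213501  ,  28.32500224, 114.65414637,
        -4.57933935,  58.18720509,  -7.27036015]), 'joint_velocities': array([ 0.23868558,  0.0378266 ,  0.18514258, -0.01138011,  0.00854845,
       -0.00414671,  0.12500303]), 'joint_torque': array([ 5.93072735e-02, -4.88276339e+01,  3.14727612e+00, -4.02951050e+01,
       -4.81189066e-02,  8.13602353e-03, -1.72447792e-02]), 'eef_pos': array([464.21247227,  67.29171027, 205.49323325]), 'eef_rot': array([-8.99965996e+01,  1.05212806e-03,  3.40128907e-02]), 'wrist_force': array([-0.6760691 ,  0.18815953, -0.61060386]), 'torque': array([-0.05497879,  0.03662322,  0.04228244]), 'finger_gap': 0.6348633288817388}
[324.01713961 245.26939547] [323.85883211 227.73568614]
```

View pics/w1.png

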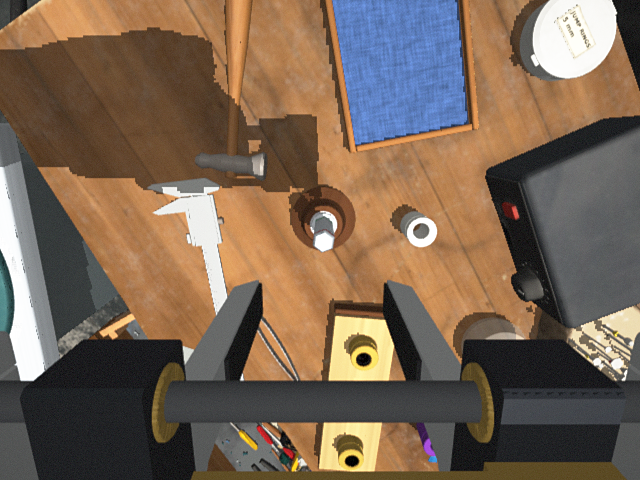

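Run:
```python
from h import *
s=eyes.snapshot("wrist");crop(s,"w1a.png",280,180,80,80,7);
```

```text
(no output)
```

View pics/w1a.png

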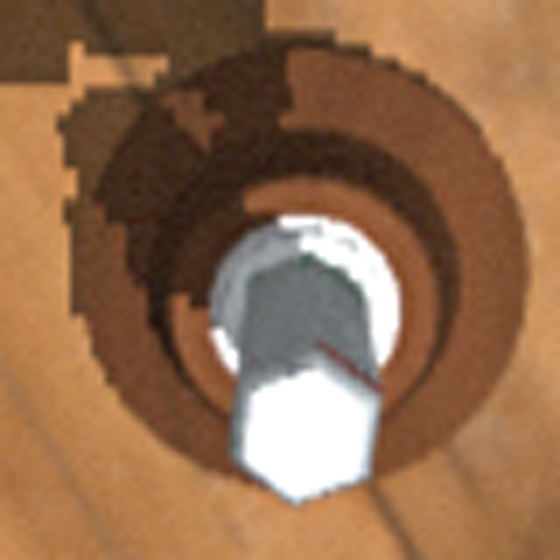

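Run:
```python
from h import *
s=eyes.snapshot("wrist");st=env.state();R0=Ro.from_euler('xyz',st["eef_rot"],degrees=True)
for q in [(0,0,0),(30,0,8),(-30,0,8),(30,0,-8),(30,-60,8),(30,-19,8),(42,0,8)]: print(q,proj(s,st["eef_pos"]+R0.apply(q)))
crop(s,"w1b.png",200,270,250,150,3.2)
print(st["finger_gap"])
```

```text
(0, 0, 0) [324.01254762 299.92579078]
(30, 0, 8) [385.01168707 284.85968444]
(-30, 0, 8) [263.07417563 284.7996257 ]
(30, 0, -8) [383.67514233 314.73528153]
(30, -60, 8) [412.11490596 347.99146741]
(30, -19, 8) [391.61906574 300.25031379]
(42, 0, 8) [409.41290108 284.87170295]
0.6405324025014703
```

View pics/w1b.png

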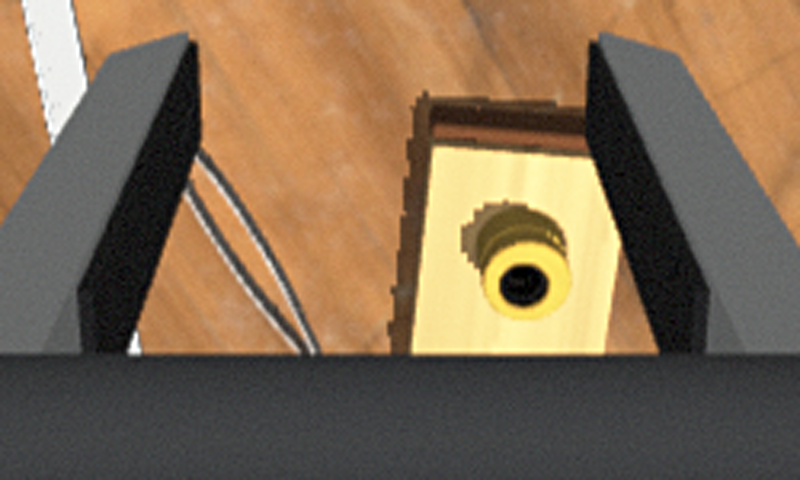

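The gauge top is at wrist (323,241) with one flat pair facing about −5°. After correcting the wrist camera for a ~3 px offset seen at the fingertips, the gauge is at about (465, 66.7), which agrees with the top view. I'm descending to grip it.

Emit:
{"name": "drive_tool", "arguments": {"deltas": [[0.0005, 0.05, 0, 0, 5, 0, 0.05], [0.0005, 0.1, 0, 0, 5, 0, 0.04], [0.0005, 0.13, 0, 0, 5, 0, 0.04], [0.0005, 0.158, 0, 0, 5, 0, 0.04], [0.0005, 0.158, 0, 0, 5, 0, 0.04], [0.0005, 0.158, 0, 0, 5, 0, 0.04], [0.0005, 0.158, 0, 0, 5, 0, 0.04]]}}

```text
clock: 3.15
eef_pos: [465.6, 66.7, 48.6]
eef_rot: [-90.0, -0.1, -5.0]
wrist_force: [-0.6, 0.3, 0.2]
finger_gap: 0.426
```

Run:
```python
from h import *
st=env.state();print(st["eef_pos"],st["eef_rot"],st["wrist_force"],st["finger_gap"])
s=eyes.snapshot("wrist");crop(s,"w2.png",220,220,200,150,4)
```

```text
[465.5839369   66.71239038  48.57394361] [-89.95715803  -0.09236576  -5.04427361] [-0.56062049  0.27913374  0.1892639 ] 0.42611961897664313
```

View pics/w2.png

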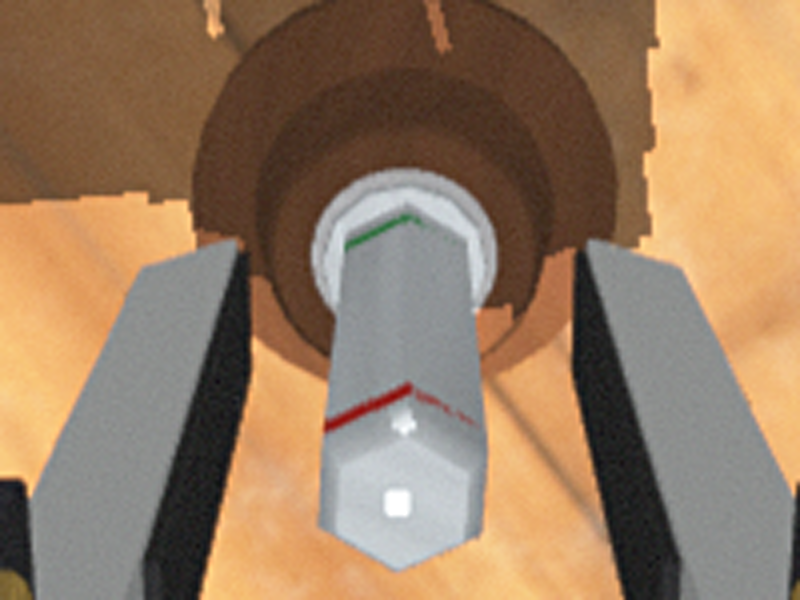

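The gauge sits centred between the fingers, so I'm closing.

Emit:
{"name": "drive_tool", "arguments": {"deltas": [[0, 0, 0, 0, 0, 0, 0.0], [0, 0, 0, 0, 0, 0, 0.0], [0, 0, 0, 0, 0, 0, 0.0], [0, 0, 0, 0, 0, 0, 0.0], [0, 0, 0, 0, 0, 0, 0.0], [0, 0, 0, 0, 0, 0, 0.0]]}}

```text
clock: 3.95
eef_pos: [465.0, 66.5, 47.6]
eef_rot: [-90.0, -0.0, -5.1]
wrist_force: [-1.0, -0.5, 4.7]
finger_gap: 0.183
```

Run:
```python
from h import *
st=env.state();print(st["eef_pos"],st["eef_rot"],st["wrist_force"],st["finger_gap"])
s=eyes.snapshot("wrist");crop(s,"w3.png",220,220,200,150,4)
for z in (49.6,0): 
  R0=Ro.from_euler('xyz',st["eef_rot"],degrees=True); 
  print(proj(s,st["eef_pos"]+R0.apply((0,-z,0))))
```

```text
[464.99135794  66.4715668   47.56153784] [-8.99991706e+01 -7.52883357e-03 -5.05496931e+00] [-1.0384822  -0.47207338  4.66086622] 0.18349344380859667
[324.43533832 352.34464272]
[324.09220577 299.62631335]
```

View pics/w3.png

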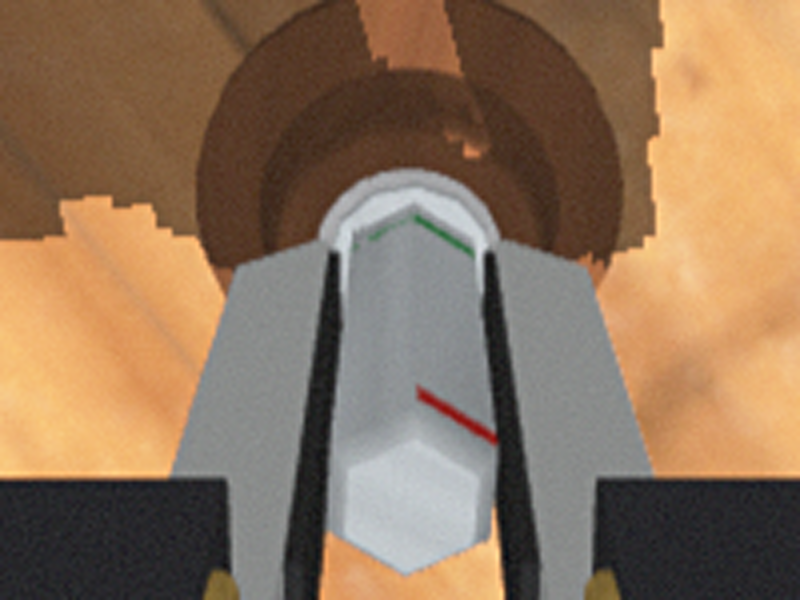

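Emit:
{"name": "drive_tool", "arguments": {"deltas": [[0, -0.02, 0, 0, 0, 0, 0.0], [0, -0.04, 0, 0, 0, 0, 0.0], [0, -0.056, 0, 0, 0, 0, 0.0], [0, -0.056, 0, 0, 0, 0, 0.0], [0.052, -0.056, -0.131, 0, 0, 0, 0.0], [0.052, -0.056, -0.131, 0, 0, 0, 0.0], [0.052, -0.056, -0.131, 0, 0, 0, 0.0], [0.052, -0.056, -0.131, 0, 0, 0, 0.0], [0.052, -0.056, -0.131, 0, 0, 0, 0.0], [0.052, -0.056, -0.131, 0, 0, 0, 0.0]]}}

```text
clock: 5.25
eef_pos: [505.0, -67.2, 103.3]
eef_rot: [-90.0, 0.0, -4.9]
wrist_force: [-0.9, -0.2, -1.4]
finger_gap: 0.189
```

Run:
```python
from h import *
st=env.state();print(st["eef_pos"],st["eef_rot"],st["wrist_force"],st["finger_gap"])
s=eyes.snapshot("wrist");crop(s,"w4.png",220,190,200,150,4)
cv2.imwrite("pics/w4f.png",s["pixels"][:,:,::-1])
s=eyes.snapshot("scene");crop(s,"s4.png",230,200,160,120,5)
s=eyes.snapshot("top");crop(s,"t4.png",260,230,160,120,5)
```

```text
[505.01132853 -67.15794804 103.34174439] [-8.99785948e+01  1.71134505e-02 -4.93714210e+00] [-0.8929316  -0.22783948 -1.3906953 ] 0.18874259726899645
```

View pics/w4.png

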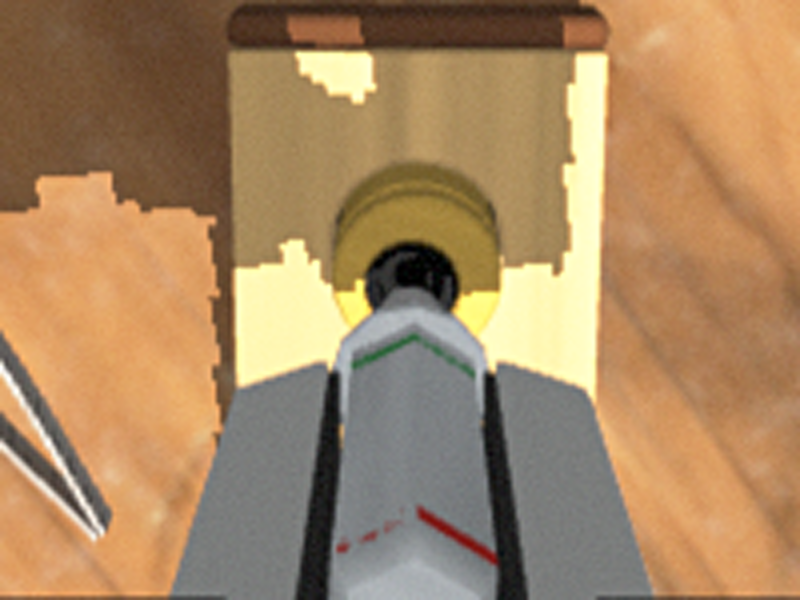

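View pics/s4.png

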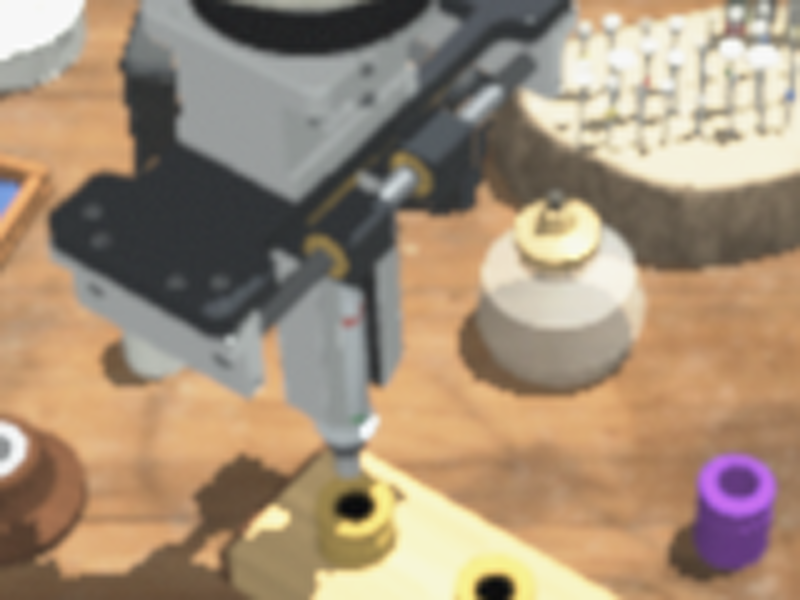

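```bash
cat >> h.py <<'E'
def circ(img,s,c,r,col,k,o):
    a=np.linspace(0,2*np.pi,60); P=[((proj(s,(c[0]+r*np.cos(t),c[1]+r*np.sin(t),c[2]))-o+.5)*k*8).astype(int) for t in a]
    cv2.polylines(img,[np.array(P)],True,col,1,cv2.LINE_AA,3)
def overlay(s,name,o,w,h,k,items):
    im=np.ascontiguousarray(cv2.resize(s["pixels"][o[1]:o[1]+h,o[0]:o[0]+w,::-1],None,fx=k,fy=k,interpolation=cv2.INTER_CUBIC))
    for c,r,col in items: circ(im,s,c,r,col,k,np.array(o,float))
    cv2.imwrite("pics/"+name,im)
E
python3 - <<'E'
from h import *
st=env.state();p=st["eef_pos"]
n=p+np.array([0,1,-41.6])
it=[((*n[:2],n[2]),5,(0,0,255)),((*n[:2],n[2]+26),11,(255,0,255)),((505.5,-68,42),7.8,(0,255,0)),((504.5,-67.,42),14,(255,255,0)),((504.5,-67.,22),14.8,(255,255,0))]
overlay(eyes.snapshot("scene"),"s5.png",(270,260),80,60,10,it)
overlay(eyes.snapshot("wrist"),"w5.png",(270,210),100,75,8,it)
E
```

```text
(no output)
```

View pics/s5.png

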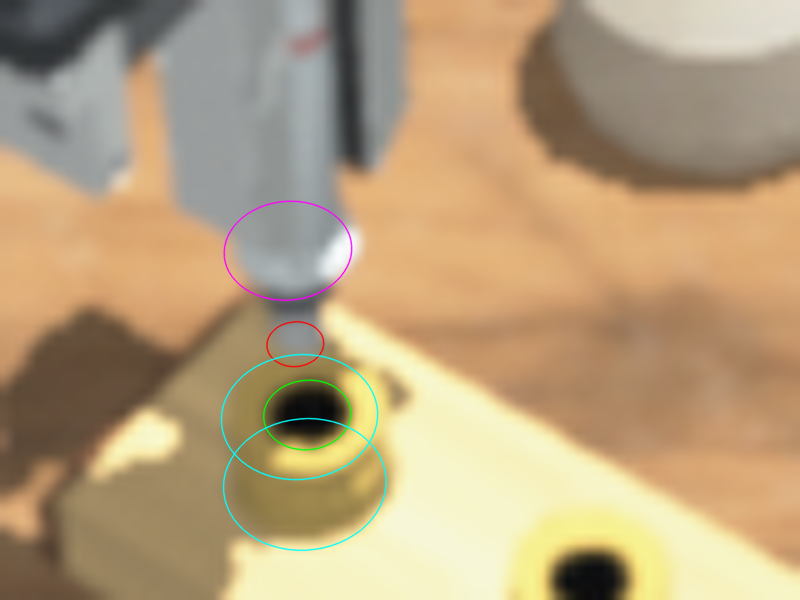

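View pics/w5.png

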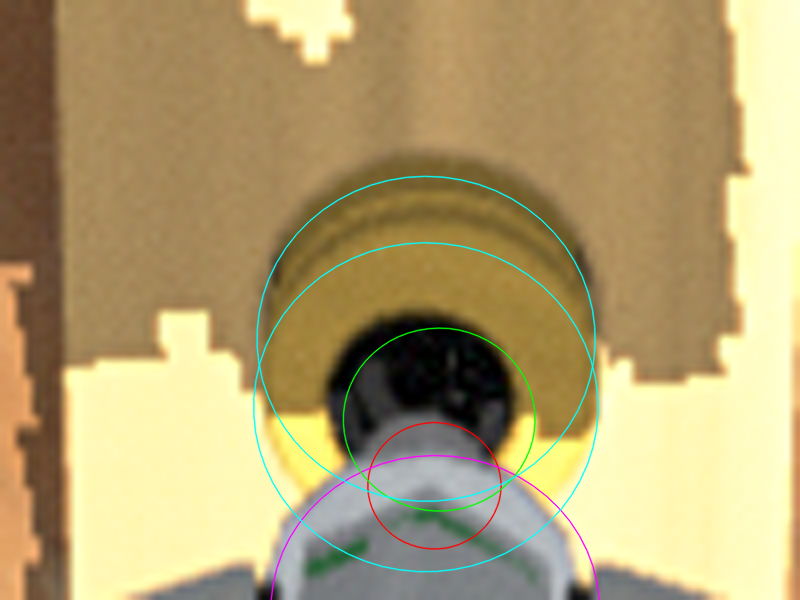

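View pics/t4.png

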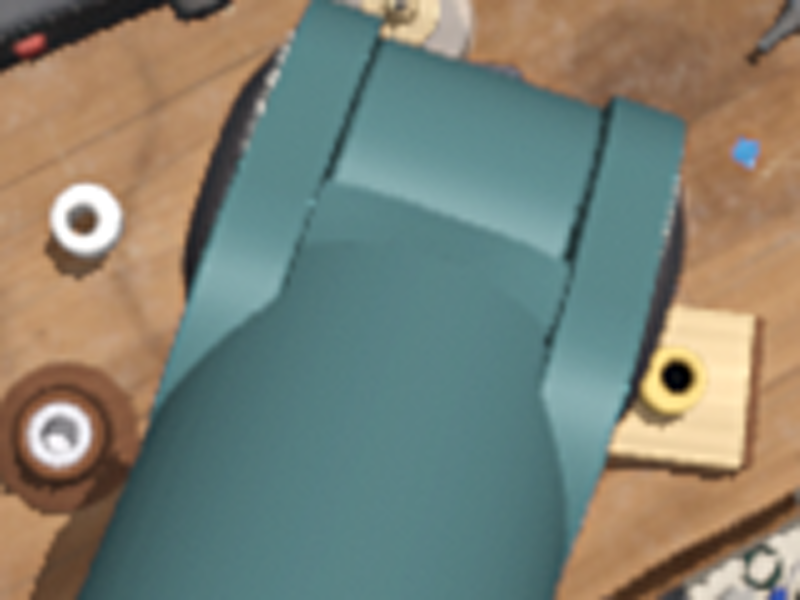

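Emit:
{"name": "drive_tool", "arguments": {"deltas": [[0, 0, 0, 0, 0, 0, 0.0], [0, 0, 0, 0, 0, 0, 0.0]]}}

```text
clock: 5.75
eef_pos: [505.2, -68.6, 103.5]
eef_rot: [-90.0, -0.0, -5.1]
wrist_force: [0.3, 0.3, -0.5]
finger_gap: 0.188
```

Emit:
{"name": "drive_tool", "arguments": {"deltas": [[0, 0.008, 0, 0, 0, 0, 0.0], [0, 0.016, 0, 0, 0, 0, 0.0], [0, 0.016, 0, 0, 0, 0, 0.0], [0, 0.016, 0, 0, 0, 0, 0.0]]}}

```text
clock: 6.25
eef_pos: [505.2, -68.7, 87.4]
eef_rot: [-90.0, 0.0, -5.1]
wrist_force: [0.9, 0.3, -1.0]
finger_gap: 0.185
```

Run:
```python
from h import *
st=env.state();p=st["eef_pos"];print(p)
n=p+np.array([0,1,-41.6])
it=[((*n[:2],n[2]),5,(0,0,255)),((*n[:2],n[2]+26),11,(255,0,255)),((504.9,-67.4,42),7.8,(0,255,0)),((504.5,-67.,42),14,(255,255,0))]
overlay(eyes.snapshot("scene"),"s6.png",(270,260),80,60,10,it)
overlay(eyes.snapshot("wrist"),"w6.png",(270,210),100,75,8,it)
```

```text
[505.15197516 -68.73835151  87.42644038]
```

View pics/s6.png

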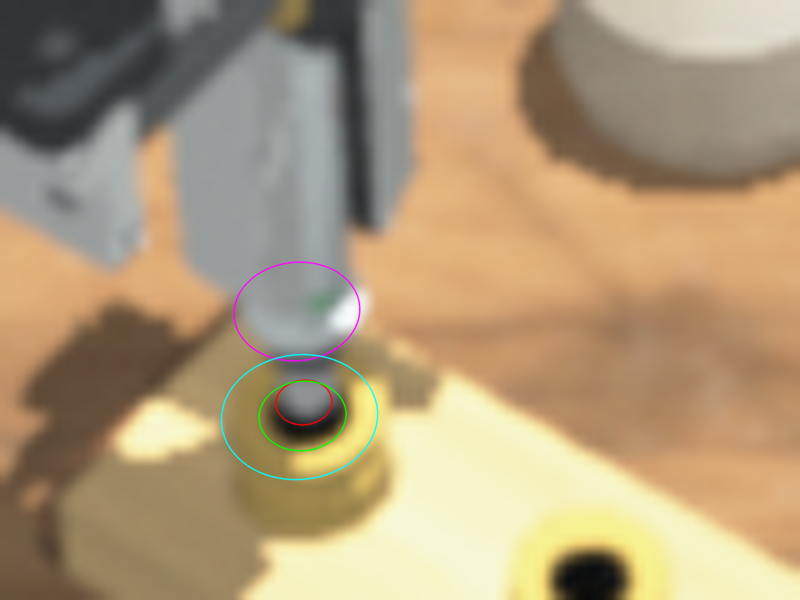

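View pics/w6.png

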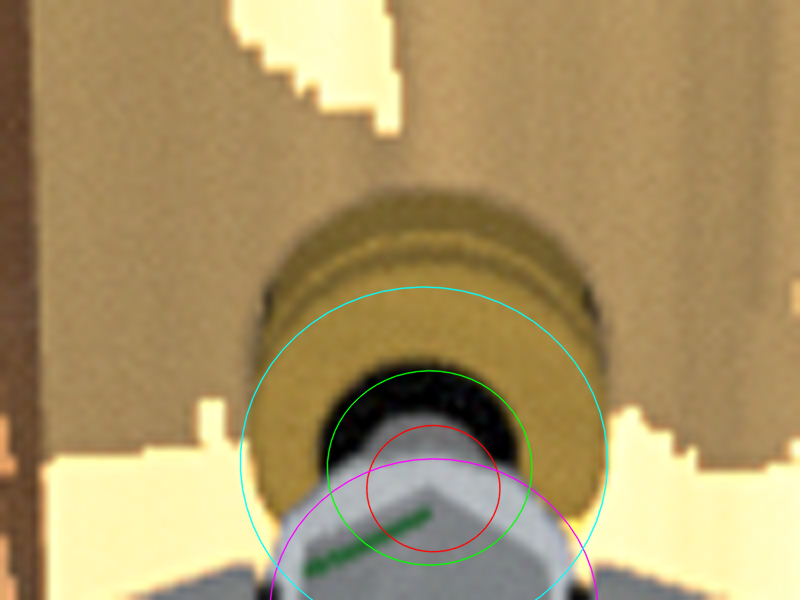

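Emit:
{"name": "drive_tool", "arguments": {"deltas": [[-0.0004, 0.003, 0, 0, 0, 0, 0.0], [-0.0004, 0.0055, 0, 0, 0, 0, 0.0], [-0.0004, 0.0075, 0, 0, 0, 0, 0.0], [-0.0004, 0.0075, 0, 0, 0, 0, 0.0]]}}

```text
clock: 6.85
eef_pos: [504.7, -68.6, 79.8]
eef_rot: [-90.0, 0.0, -5.1]
wrist_force: [0.3, -0.4, -1.1]
finger_gap: 0.186
```

Emit:
{"name": "drive_tool", "arguments": {"deltas": [[0, 0.0015, 0, 0, 0, 0, 0.0], [0, 0.003, 0, 0, 0, 0, 0.0], [0, 0.003, 0, 0, 0, 0, 0.0]]}}

```text
clock: 7.22
eef_pos: [504.7, -68.6, 76.9]
eef_rot: [-90.0, 0.0, -5.1]
wrist_force: [1.0, 0.2, -0.7]
finger_gap: 0.186
```

Emit:
{"name": "drive_tool", "arguments": {"deltas": [[0, 0.001, 0, 0, 0, 0, 0.0], [0, 0.002, 0, 0, 0, 0, 0.0], [0, 0.002, 0, 0, 0, 0, 0.0]]}}

```text
clock: 7.6
eef_pos: [505.0, -68.6, 75.3]
eef_rot: [-90.0, -0.0, -5.1]
wrist_force: [-2.2, 0.9, 7.9]
finger_gap: 0.186
```

Contact came at 8 N with the nose about 8.3 mm below the top, which is the ledge depth. Bush 1 (at y=−68) is faulty, so I'm moving to the middle bush.

Emit:
{"name": "drive_tool", "arguments": {"deltas": [[0, -0.012, 0, 0, 0, 0, 0.0], [0, -0.022, 0, 0, 0, 0, 0.0], [0, -0.022, 0, 0, 0, 0, 0.0], [-0.0008, -0.018, -0.062, 0, 0, 0, 0.0], [-0.0008, -0.014, -0.062, 0, 0, 0, 0.0], [-0.0008, -0.014, -0.062, 0, 0, 0, 0.0], [-0.0008, -0.014, -0.062, 0, 0, 0, 0.0], [-0.0008, -0.014, -0.062, 0, 0, 0, 0.0], [-0.0008, -0.014, -0.062, 0, 0, 0, 0.0], [-0.0008, -0.014, -0.062, 0, 0, 0, 0.0]]}}

```text
clock: 8.85
eef_pos: [498.6, -130.1, 89.1]
eef_rot: [-90.0, -0.0, -5.0]
wrist_force: [0.3, -0.4, -0.8]
finger_gap: 0.185
```

Run:
```python
from h import *
st=env.state();p=st["eef_pos"];print(p)
n=p+np.array([0,1,-41.6])
it=[((*n[:2],n[2]),5,(0,0,255)),((*n[:2],n[2]+26),11,(255,0,255)),((498.6,-129.2,42),7.8,(0,255,0)),((504.7,-67.6,42),7.8,(0,255,0))]
overlay(eyes.snapshot("scene"),"s7.png",(290,270),80,60,10,it)
overlay(eyes.snapshot("wrist"),"w7.png",(270,210),100,75,8,it)
```

```text
[ 498.61305679 -130.08047023   89.05744818]
```

View pics/s7.png

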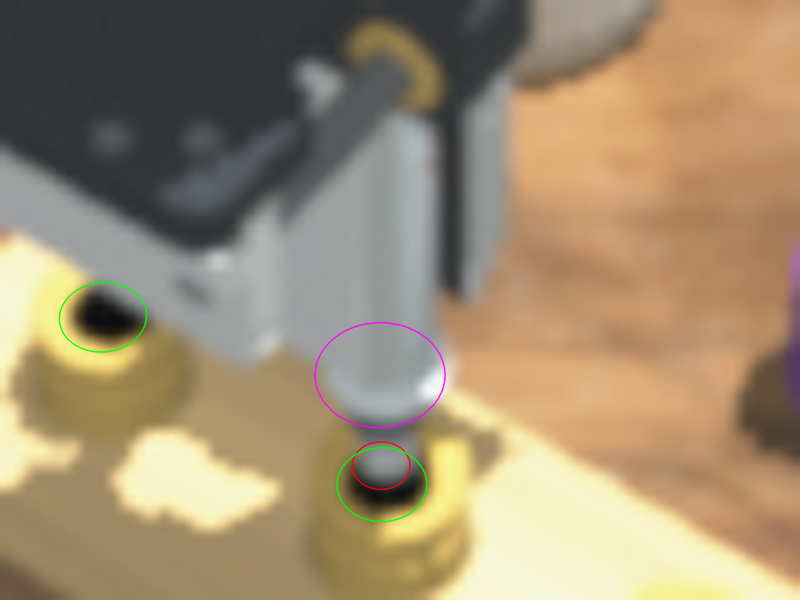

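View pics/w7.png

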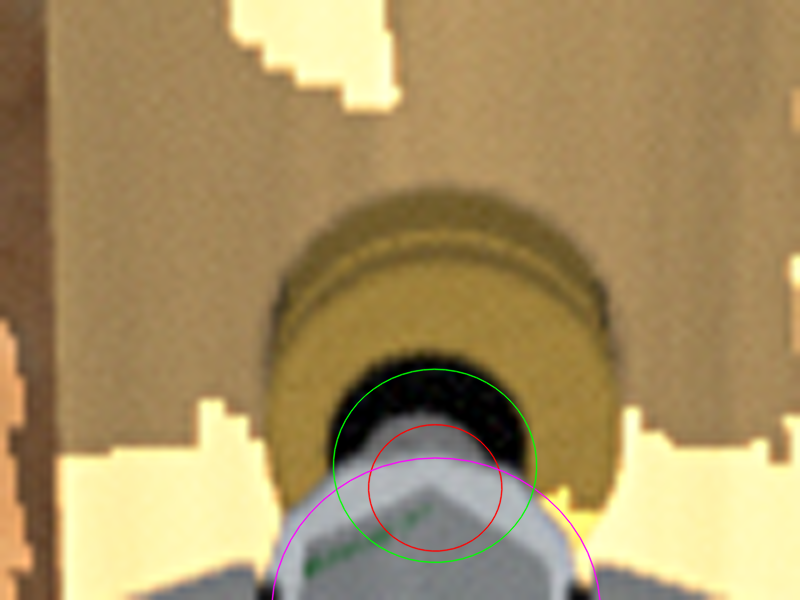

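Emit:
{"name": "drive_tool", "arguments": {"deltas": [[0.0003, 0.004, 0.0001, 0, 0, 0, 0.0], [0.0003, 0.0072, 0.0001, 0, 0, 0, 0.0], [0.0003, 0.0092, 0.0001, 0, 0, 0, 0.0], [0.0003, 0.0092, 0.0001, 0, 0, 0, 0.0]]}}

```text
clock: 9.45
eef_pos: [498.7, -130.2, 79.6]
eef_rot: [-90.0, 0.0, -5.1]
wrist_force: [-0.2, 0.5, -1.0]
finger_gap: 0.183
```

Emit:
{"name": "drive_tool", "arguments": {"deltas": [[0, 0.0015, 0, 0, 0, 0, 0.0], [0, 0.003, 0, 0, 0, 0, 0.0], [0, 0.003, 0, 0, 0, 0, 0.0]]}}

```text
clock: 9.82
eef_pos: [498.8, -130.2, 76.7]
eef_rot: [-90.0, 0.0, -5.0]
wrist_force: [-0.7, 0.7, -1.6]
finger_gap: 0.186
```

Emit:
{"name": "drive_tool", "arguments": {"deltas": [[0, 0.001, 0, 0, 0, 0, 0.0], [0, 0.002, 0, 0, 0, 0, 0.0], [0, 0.002, 0, 0, 0, 0, 0.0]]}}

```text
clock: 10.2
eef_pos: [498.8, -130.2, 74.7]
eef_rot: [-90.0, 0.0, -5.1]
wrist_force: [-0.4, 0.9, -0.6]
finger_gap: 0.188
```

Emit:
{"name": "drive_tool", "arguments": {"deltas": [[0, 0.0015, 0, 0, 0, 0, 0.0], [0, 0.003, 0, 0, 0, 0, 0.0], [0, 0.004, 0, 0, 0, 0, 0.0], [0, 0.004, 0, 0, 0, 0, 0.0]]}}

```text
clock: 10.7
eef_pos: [498.8, -130.2, 70.7]
eef_rot: [-90.0, 0.0, -5.1]
wrist_force: [-0.5, -0.5, -1.1]
finger_gap: 0.186
```

Emit:
{"name": "drive_tool", "arguments": {"deltas": [[0, 0.001, 0, 0, 0, 0, 0.0], [0, 0.002, 0, 0, 0, 0, 0.0], [0, 0.002, 0, 0, 0, 0, 0.0]]}}

```text
clock: 11.08
eef_pos: [498.8, -130.2, 68.7]
eef_rot: [-90.0, 0.0, -5.1]
wrist_force: [0.1, -0.5, -1.0]
finger_gap: 0.183
```

Emit:
{"name": "drive_tool", "arguments": {"deltas": [[0, 0.001, 0, 0, 0, 0, 0.0], [0, 0.0015, 0, 0, 0, 0, 0.0], [0, 0.0015, 0, 0, 0, 0, 0.0]]}}

```text
clock: 11.45
eef_pos: [498.8, -130.2, 67.3]
eef_rot: [-90.0, 0.0, -5.1]
wrist_force: [0.4, 0.1, -1.4]
finger_gap: 0.191
```

Emit:
{"name": "drive_tool", "arguments": {"deltas": [[0, 0.001, 0, 0, 0, 0, 0.0], [0, 0.0015, 0, 0, 0, 0, 0.0], [0, 0.0015, 0, 0, 0, 0, 0.0]]}}

```text
clock: 11.82
eef_pos: [499.2, -130.3, 66.4]
eef_rot: [-90.0, -0.0, -5.1]
wrist_force: [-3.3, 0.8, 12.4]
finger_gap: 0.185
```

It stops at 12 N with the nose 17.2 mm below the top, so the middle bush is the right one. I'm easing off slightly and releasing.

Emit:
{"name": "drive_tool", "arguments": {"deltas": [[0, -0.0012, 0, 0, 0, 0, 0.0], [0, -0.0012, 0, 0, 0, 0, 0.0], [0, -0.0012, 0, 0, 0, 0, 0.03], [0, -0.0012, 0, 0, 0, 0, 0.036], [0, -0.0012, 0, 0, 0, 0, 0.036], [0, -0.0012, 0, 0, 0, 0, 0.036], [0, -0.0012, 0, 0, 0, 0, 0.036]]}}

```text
clock: 12.7
eef_pos: [498.8, -130.2, 67.0]
eef_rot: [-90.0, -0.0, -5.1]
wrist_force: [-0.7, 1.2, -0.1]
finger_gap: 0.384
```

Run:
```python
from h import *
st=env.state();p=st["eef_pos"];print(p)
n=np.array([498.9,-129.2,25])
it=[((*n[:2],n[2]+29),11,(255,0,255)),((*n[:2],n[2]+91),8,(255,0,255)),((498.9,-129.2,42),14,(0,255,0))]
overlay(eyes.snapshot("wrist"),"w8.png",(250,200),150,112,5,it)
```

```text
[ 498.83089024 -130.2026954    66.97563986]
```

View pics/w8.png

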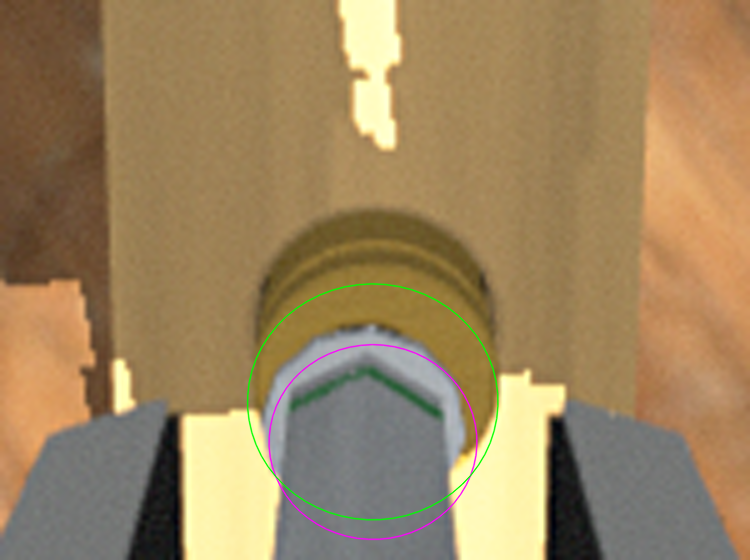

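The gauge stands in the middle bush and is released. Next I'm going up and over to bush 1.

Emit:
{"name": "drive_tool", "arguments": {"deltas": [[0, -0.03, 0, 0, 0, 0, 0.036], [0, -0.06, 0, 0, 0, 0, 0.036], [0, -0.075, 0, 0, 0, 0, 0.036], [0, -0.075, 0, 0, 0, 0, 0.036], [0.0005, -0.075, 0.0637, 0, 0, 0, 0.046], [0.0005, -0.055, 0.0637, 0, 0, 0, 0.046], [0.0005, -0.02, 0.0637, 0, 0, 0, 0.046], [0.0005, 0.0, 0.0637, 0, 0, 0, 0.046], [0.0005, 0.0, 0.0637, 0, 0, 0, 0.046], [0.0005, 0.0, 0.0637, 0, 0, 0, 0.046]]}}

```text
clock: 14.0
eef_pos: [505.0, -67.0, 67.2]
eef_rot: [-90.0, 0.0, -5.1]
wrist_force: [0.2, -0.4, 0.1]
finger_gap: 0.489
```

Run:
```python
from h import *
st=env.state();p=st["eef_pos"];print(p)
c=p
it=[((504.8,-66.8,42),14,(0,255,0)),((p[0],p[1],p[2]),5,(0,0,255))]
overlay(eyes.snapshot("wrist"),"w9.png",(240,200),160,120,5,it)
it=[((504.8,-66.8,42),14,(0,255,0)),((498.9,-129.2,54),11,(255,0,255)),((498.9,-129.2,116),8,(255,0,255))]
overlay(eyes.snapshot("scene"),"s9.png",(270,220),120,90,6.6,it)
```

```text
[504.99483192 -66.96946279  67.17862703]
```

View pics/w9.png

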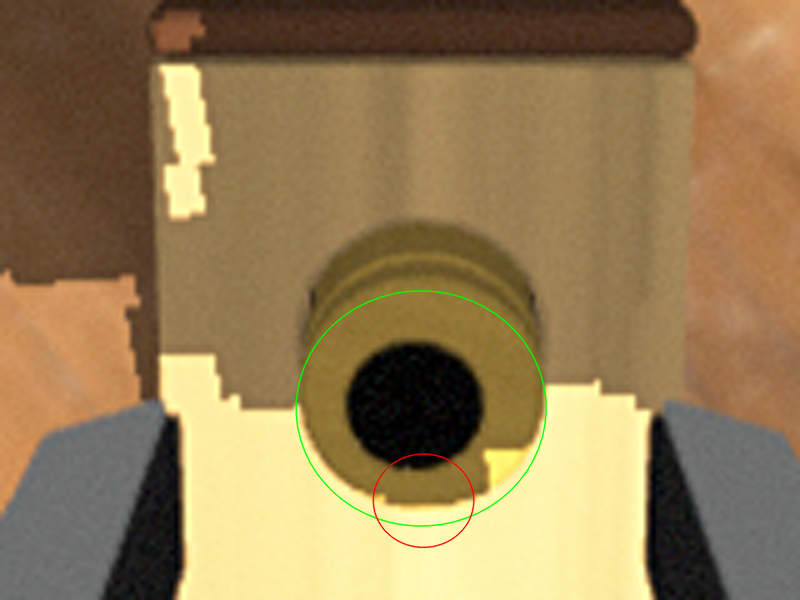

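View pics/s9.png

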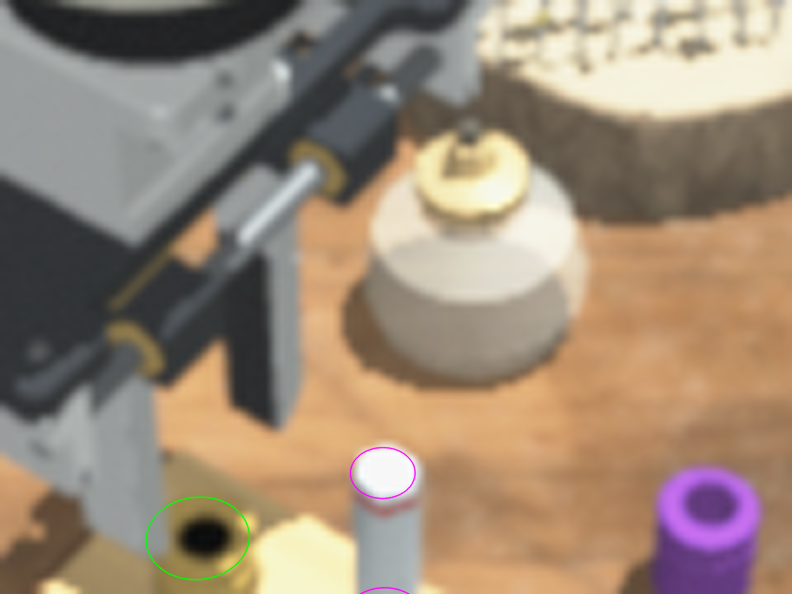

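Emit:
{"name": "drive_tool", "arguments": {"deltas": [[0, 0.02, 0.0007, 0, 0, 0, 0.046], [0, 0.036, 0.0007, 0, 0, 0, 0.046], [0, 0.042, 0.0007, 0, 0, 0, 0.046], [0, 0.042, 0.0007, 0, 0, 0, 0.046], [0, 0.042, 0.0007, 0, 0, 0, 0.046], [0, 0.042, 0.0007, 0, 0, 0, 0.0], [0, 0.042, 0.0007, 0, 0, 0, 0.0], [0, 0.042, 0.0007, 0, 0, 0, 0.0], [0, 0.042, 0.0007, 0, 0, 0, 0.0], [0, 0.042, 0.0007, 0, 0, 0, 0.0]]}}

```text
clock: 15.35
eef_pos: [505.3, -66.1, 25.2]
eef_rot: [-90.0, -0.0, -5.1]
wrist_force: [1.4, -0.1, 5.3]
finger_gap: 0.294
```

Emit:
{"name": "drive_tool", "arguments": {"deltas": [[0, -0.008, 0, 0, 0, 0, 0.0], [0, -0.025, 0, 0, 0, 0, 0.0], [0, -0.055, 0, 0, 0, 0, 0.0], [0, -0.055, 0, 0, 0, 0, 0.0]]}}

```text
clock: 15.85
eef_pos: [505.7, -66.1, 81.9]
eef_rot: [-90.0, -0.1, -5.1]
wrist_force: [-0.3, 0.8, -1.2]
finger_gap: 0.287
```

Run:
```python
from h import *
s=eyes.snapshot("scene");crop(s,"s10.png",230,200,160,120,5)
plan((527.7,245,80),10)
```

```text
delta [-0.0048  0.0009  0.3117] [ -0.02 -15.04   0.06]
```

View pics/s10.png

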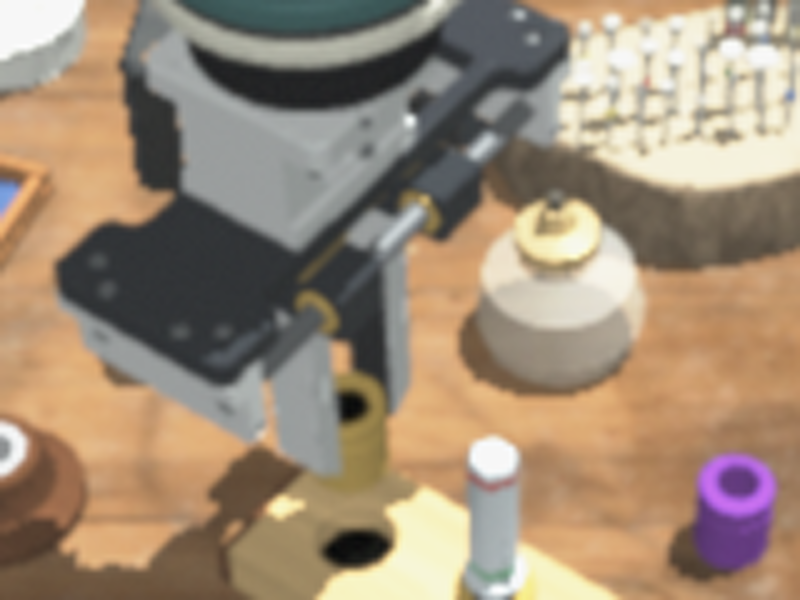

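The bush is held upright and the gauge still stands. I'm carrying the bush to the tray.

Emit:
{"name": "drive_tool", "arguments": {"deltas": [[-0.001, 0, 0.04, 0, -2, 0, 0.0], [-0.002, 0, 0.09, 0, -5, 0, 0.0], [-0.003, 0, 0.14, 0, -8, 0, 0.0], [-0.004, 0, 0.19, 0, -11, 0, 0.0], [-0.0048, 0, 0.24, 0, -14, 0, 0.0], [-0.0048, 0, 0.285, 0, -15, 0, 0.0], [-0.0048, 0, 0.311, 0, -15, 0, 0.0], [-0.0048, 0, 0.311, 0, -15, 0, 0.0], [-0.0048, 0, 0.311, 0, -15, 0, 0.0], [-0.0048, 0.03, 0.311, 0, -15, 0, 0.0], [-0.0048, 0.045, 0.311, 0, -15, 0, 0.0], [-0.0048, 0.045, 0.311, 0, -15, 0, 0.0], [-0.0048, 0.045, 0.311, 0, -15, 0, 0.0]]}}

```text
clock: 17.52
eef_pos: [528.0, 243.9, 35.7]
eef_rot: [-90.0, -0.0, 9.9]
wrist_force: [0.1, 0.5, -0.7]
finger_gap: 0.291
```

Run:
```python
from h import *
st=env.state();print(st["eef_pos"],st["wrist_force"])
s=eyes.snapshot("wrist");cv2.imwrite("pics/w11.png",s["pixels"][:,:,::-1])
s=eyes.snapshot("scene");crop(s,"s11.png",130,170,160,120,5)
```

```text
[528.0436041  243.91719703  35.65709798] [ 0.11316833  0.51035784 -0.7294729 ]
```

View pics/w11.png

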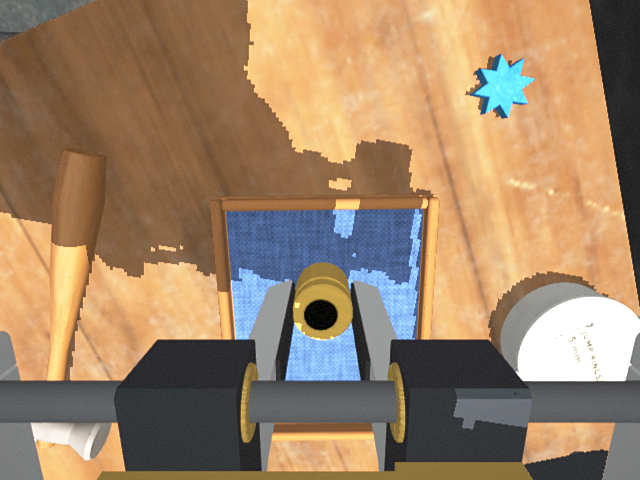

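View pics/s11.png

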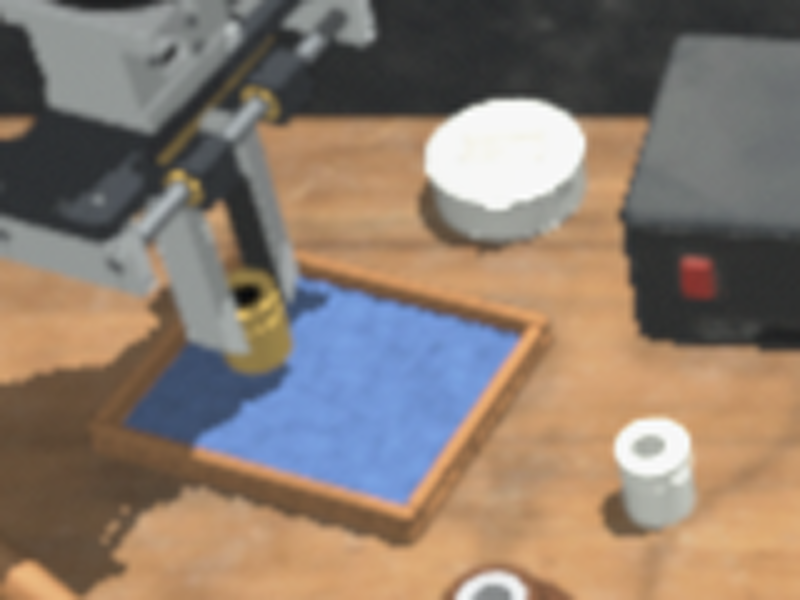

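Emit:
{"name": "drive_tool", "arguments": {"deltas": [[0, 0.007, 0, 0, 0, 0, 0.0], [0, 0.0105, 0, 0, 0, 0, 0.0], [0, 0.012, 0, 0, 0, 0, 0.0], [0, 0.012, 0, 0, 0, 0, 0.0]]}}

```text
clock: 18.12
eef_pos: [527.4, 244.1, 23.2]
eef_rot: [-90.0, 0.0, 9.9]
wrist_force: [-4.5, -1.1, 8.7]
finger_gap: 0.289
```

Contact with the felt (8.7 N), so I'm releasing and rising.

Emit:
{"name": "drive_tool", "arguments": {"deltas": [[0, -0.0005, 0, 0, 0, 0, 0.03], [0, -0.0005, 0, 0, 0, 0, 0.046], [0, -0.0005, 0, 0, 0, 0, 0.046], [0, -0.0005, 0, 0, 0, 0, 0.046], [0, -0.03, 0, 0, 0, 0, 0.046], [0, -0.07, 0, 0, 0, 0, 0.046], [0, -0.12, 0, 0, 0, 0, 0.046], [0, -0.12, 0, 0, 0, 0, 0.046]]}}

```text
clock: 19.12
eef_pos: [529.3, 244.9, 146.4]
eef_rot: [-89.9, -0.3, 9.9]
wrist_force: [-0.3, 0.2, -0.4]
finger_gap: 0.487
```

Run:
```python
from h import *
st=env.state();print(st["eef_pos"])
s=eyes.snapshot("scene");crop(s,"s12.png",130,170,160,120,5)
plan((495.4,-190.5,st["eef_pos"][2]),-5)
```

```text
[529.31178552 244.88246165 146.3837087 ]
delta [-0.1076 -0.0029 -0.4228] [-0.08 14.96  0.13]
```

View pics/s12.png

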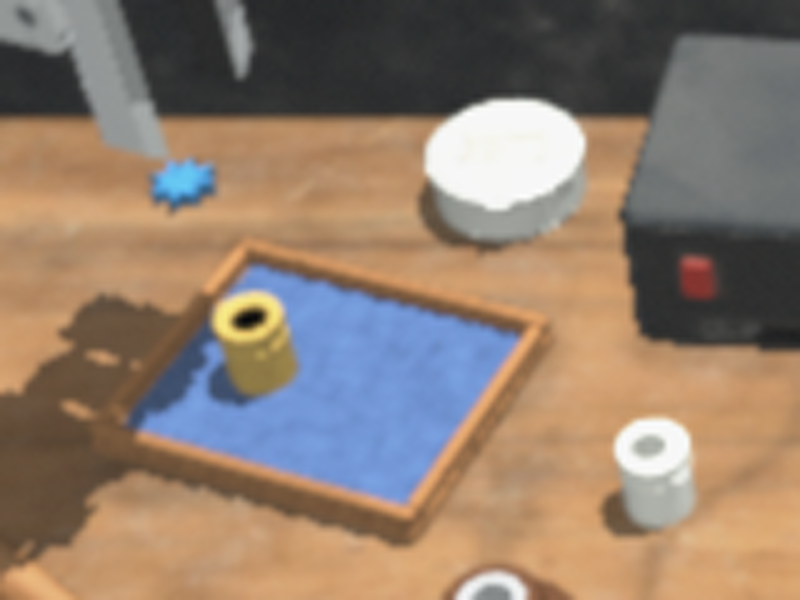

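Emit:
{"name": "drive_tool", "arguments": {"deltas": [[-0.108, 0, -0.422, 0, 15, 0, 0.046], [-0.108, 0, -0.422, 0, 15, 0, 0.046], [-0.108, 0, -0.422, 0, 15, 0, 0.046], [-0.108, 0, -0.422, 0, 15, 0, 0.046], [-0.108, 0, -0.422, 0, 15, 0, 0.046], [-0.108, 0, -0.422, 0, 15, 0, 0.046], [-0.108, 0, -0.422, 0, 15, 0, 0.046], [-0.108, 0, -0.422, 0, 15, 0, 0.046], [-0.108, 0, -0.422, 0, 15, 0, 0.046], [-0.108, 0, -0.422, 0, 15, 0, 0.046], [-0.108, 0.04, -0.422, 0, 15, 0, 0.046], [-0.108, 0.076, -0.422, 0, 15, 0, 0.046], [-0.108, 0.076, -0.422, 0, 15, 0, 0.046], [-0.108, 0.076, -0.422, 0, 15, 0, 0.046]]}}

```text
clock: 20.92
eef_pos: [494.8, -189.9, 68.1]
eef_rot: [-90.0, -0.1, -5.0]
wrist_force: [-0.4, -0.4, 0.3]
finger_gap: 0.485
```

Run:
```python
from h import *
st=env.state();p=st["eef_pos"];print(p)
it=[((494.6,-189.8,42),14,(0,255,0)),((p[0],p[1],p[2]),5,(0,0,255))]
s=eyes.snapshot("wrist");overlay(s,"w13.png",(240,200),160,120,5,it)
cv2.imwrite("pics/w13f.png",s["pixels"][:,:,::-1])
s=eyes.snapshot("scene");crop(s,"s13.png",280,200,160,120,5)
plan((494.6,-189.8,67),-5)
```

```text
[ 494.78590777 -189.94394435   68.13747077]
delta [-0.0004  0.0014  0.0003] [ 0.01 -0.03  0.11]
```

View pics/w13.png

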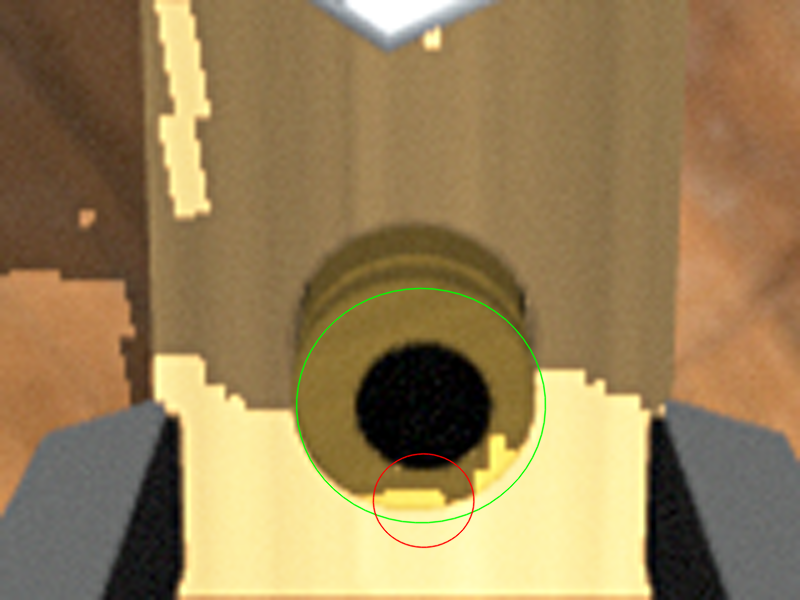

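View pics/s13.png

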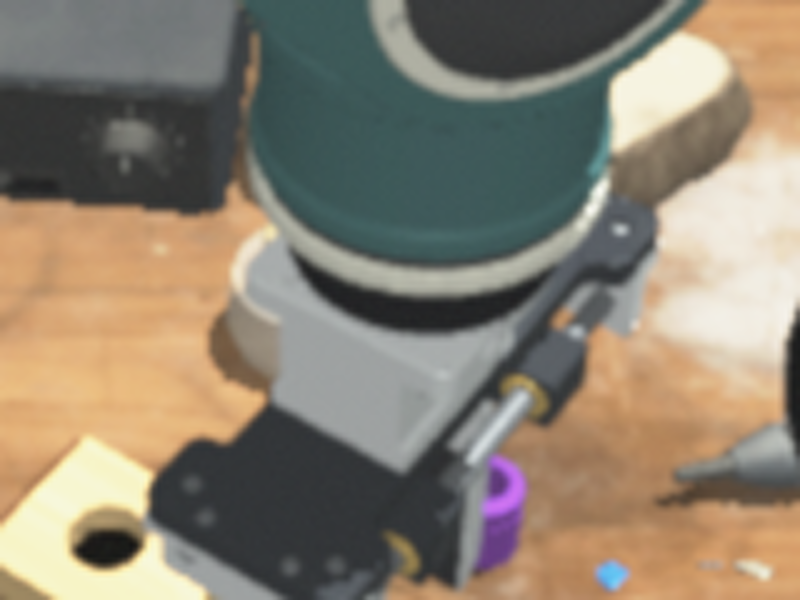

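Bush 3 sits centred between the fingers, and the gripper body clears the gauge. I'm gripping it.

Emit:
{"name": "drive_tool", "arguments": {"deltas": [[-0.0003, 0.02, 0.0003, 0, 0, 0, 0.046], [-0.0003, 0.036, 0.0003, 0, 0, 0, 0.046], [-0.0003, 0.043, 0.0003, 0, 0, 0, 0.046], [-0.0003, 0.043, 0.0003, 0, 0, 0, 0.046], [-0.0003, 0.043, 0.0003, 0, 0, 0, 0.046], [-0.0003, 0.043, 0.0003, 0, 0, 0, 0.0], [-0.0003, 0.043, 0.0003, 0, 0, 0, 0.0], [-0.0003, 0.043, 0.0003, 0, 0, 0, 0.0], [-0.0003, 0.043, 0.0003, 0, 0, 0, 0.0], [-0.0003, 0.043, 0.0003, 0, 0, 0, 0.0]]}}

```text
clock: 22.28
eef_pos: [494.0, -189.9, 24.2]
eef_rot: [-90.0, -0.0, -5.0]
wrist_force: [-0.2, 1.6, 5.6]
finger_gap: 0.289
```

Emit:
{"name": "drive_tool", "arguments": {"deltas": [[0, -0.008, 0, 0, 0, 0, 0.0], [0, -0.03, 0, 0, 0, 0, 0.0], [0, -0.07, 0, 0, 0, 0, 0.0], [0, -0.11, 0, 0, 0, 0, 0.0], [0, -0.133, 0, 0, 0, 0, 0.0], [0, -0.133, 0, 0, 0, 0, 0.0], [0, -0.133, 0, 0, 0, 0, 0.0]]}}

```text
clock: 23.15
eef_pos: [493.4, -189.6, 156.3]
eef_rot: [-90.0, 0.1, -5.0]
wrist_force: [-0.2, -0.8, -1.1]
finger_gap: 0.285
```

Run:
```python
from h import *
s=eyes.snapshot("scene");crop(s,"s14.png",260,180,160,120,5)
s=eyes.snapshot("wrist");cv2.imwrite("pics/w14.png",s["pixels"][:,:,::-1])
plan((539,184,155),10)
```

```text
delta [0.0126 0.001  0.3763] [-1.000e-02 -1.506e+01 -9.000e-02]
```

View pics/w14.png

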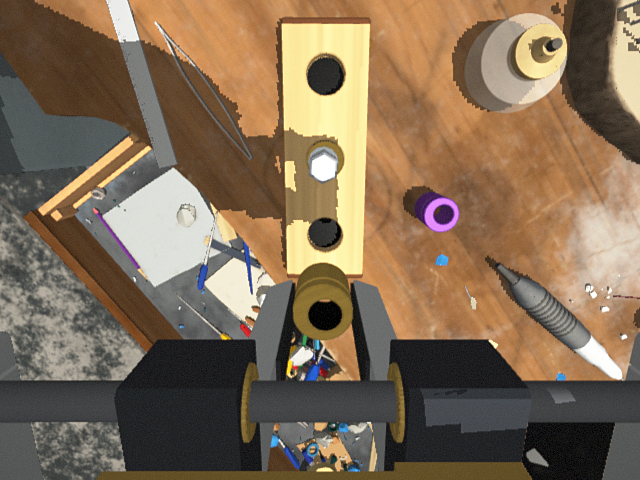

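Emit:
{"name": "drive_tool", "arguments": {"deltas": [[0.0126, 0, 0.04, 0, -2, 0, 0.0], [0.0126, 0, 0.09, 0, -5, 0, 0.0], [0.0126, 0, 0.14, 0, -8, 0, 0.0], [0.0126, 0, 0.19, 0, -11, 0, 0.0], [0.0126, 0, 0.24, 0, -14, 0, 0.0], [0.0126, 0, 0.29, 0, -15, 0, 0.0], [0.0126, 0, 0.34, 0, -15, 0, 0.0], [0.0126, 0, 0.376, 0, -15, 0, 0.0], [0.0126, 0, 0.376, 0, -15, 0, 0.0], [0.0126, 0.03, 0.376, 0, -15, 0, 0.0], [0.0126, 0.07, 0.376, 0, -15, 0, 0.0], [0.0126, 0.105, 0.376, 0, -15, 0, 0.0], [0.0126, 0.121, 0.376, 0, -15, 0, 0.0], [0.0126, 0.121, 0.376, 0, -15, 0, 0.0], [0.0126, 0.121, 0.376, 0, -15, 0, 0.0]]}}

```text
clock: 25.12
eef_pos: [540.2, 183.5, 37.1]
eef_rot: [-90.0, -0.1, 9.9]
wrist_force: [0.3, -0.0, -0.5]
finger_gap: 0.288
```

Run:
```python
from h import *
s=eyes.snapshot("scene");crop(s,"s15.png",130,170,160,120,5)
s=eyes.snapshot("wrist");cv2.imwrite("pics/w15.png",s["pixels"][:,:,::-1])
```

```text
(no output)
```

View pics/s15.png

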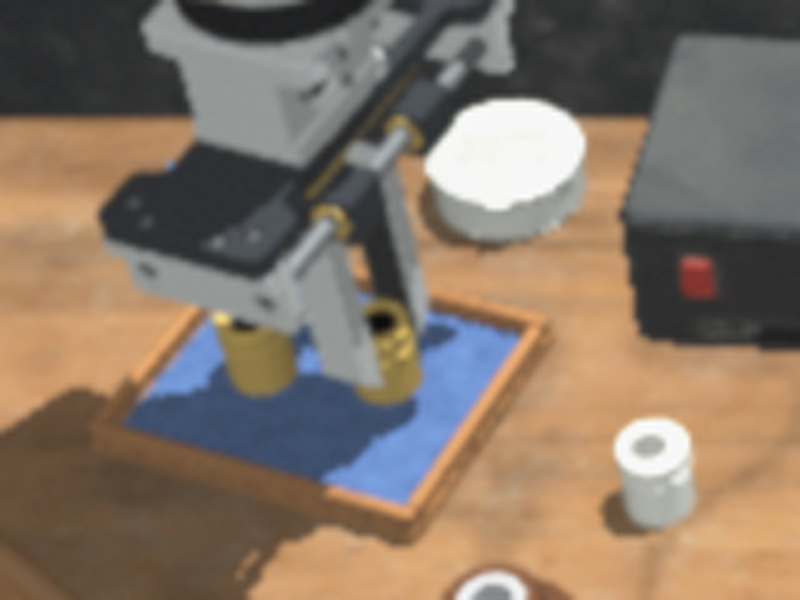

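View pics/w15.png

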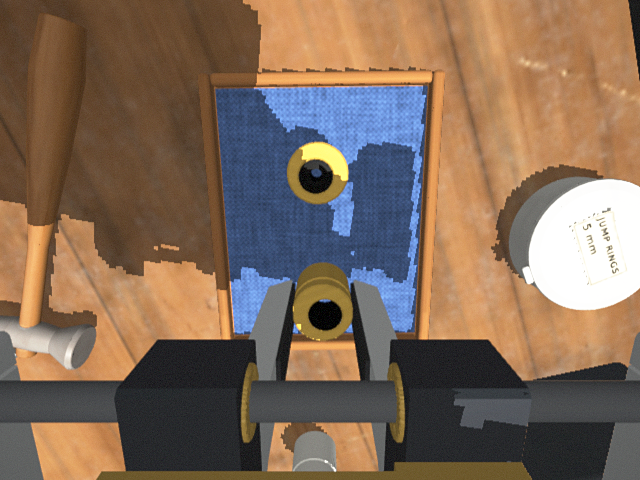

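Emit:
{"name": "drive_tool", "arguments": {"deltas": [[0, 0.007, 0, 0, 0, 0, 0.0], [0, 0.0105, 0, 0, 0, 0, 0.0], [0, 0.0125, 0, 0, 0, 0, 0.0], [0, 0.0125, 0, 0, 0, 0, 0.0]]}}

```text
clock: 25.72
eef_pos: [539.4, 183.5, 23.3]
eef_rot: [-90.0, 0.0, 9.9]
wrist_force: [0.0, -0.0, -1.5]
finger_gap: 0.291
```

Emit:
{"name": "drive_tool", "arguments": {"deltas": [[0, 0.001, 0, 0, 0, 0, 0.0], [0, 0.0015, 0, 0, 0, 0, 0.0], [0, 0.0015, 0, 0, 0, 0, 0.0]]}}

```text
clock: 26.1
eef_pos: [539.6, 183.6, 22.2]
eef_rot: [-90.0, -0.0, 9.9]
wrist_force: [-2.1, -0.2, 4.9]
finger_gap: 0.287
```

On the felt (4.9 N), so I'm releasing and rising.

Emit:
{"name": "drive_tool", "arguments": {"deltas": [[0, -0.0003, 0, 0, 0, 0, 0.03], [0, -0.0003, 0, 0, 0, 0, 0.046], [0, -0.0003, 0, 0, 0, 0, 0.046], [0, -0.0003, 0, 0, 0, 0, 0.046], [0, -0.03, 0, 0, 0, 0, 0.046], [0, -0.07, 0, 0, 0, 0, 0.046], [0, -0.12, 0, 0, 0, 0, 0.046], [0, -0.17, 0, 0, 0, 0, 0.046], [0, -0.17, 0.05, 0, 0, 0, 0.046], [0, -0.17, 0.1, 0, 0, 0, 0.046], [0, -0.17, 0.1, 0, 0, 0, 0.046], [0, -0.17, 0.1, 0, 0, 0, 0.046]]}}

```text
clock: 27.6
eef_pos: [522.3, 281.4, 191.8]
eef_rot: [-90.0, 0.0, 9.9]
wrist_force: [0.0, -0.9, 0.4]
finger_gap: 0.489
```

Run:
```python
from h import *
print(env.state()["eef_pos"],env.state()["wrist_force"])
n=np.array([498.9,-129.2,25])
it=[((*n[:2],n[2]+29),11,(255,0,255)),((*n[:2],n[2]+91),8,(255,0,255)),((498.9,-129.2,42),14,(0,255,0))]
s=eyes.snapshot("scene");cv2.imwrite("pics/s16.png",s["pixels"][:,:,::-1]);overlay(s,"s16a.png",(280,230),100,75,8,it)
s=eyes.snapshot("top");crop(s,"t16.png",160,190,260,160,3)
```

```text
[522.34936496 281.42001608 191.83656874] [ 0.0394717  -0.93531077  0.36137526]
```

View pics/s16.png

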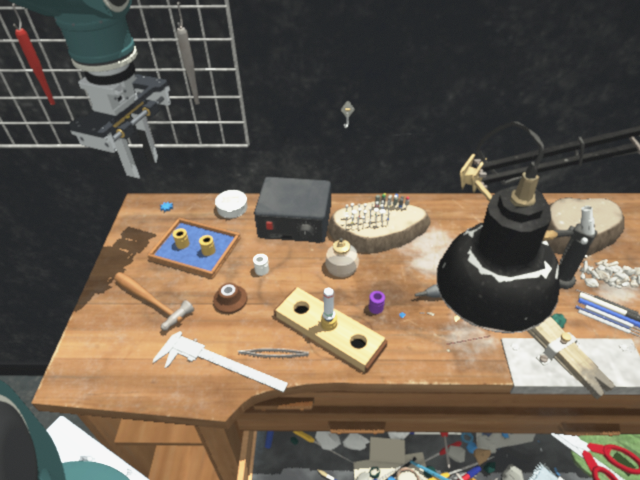

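View pics/s16a.png

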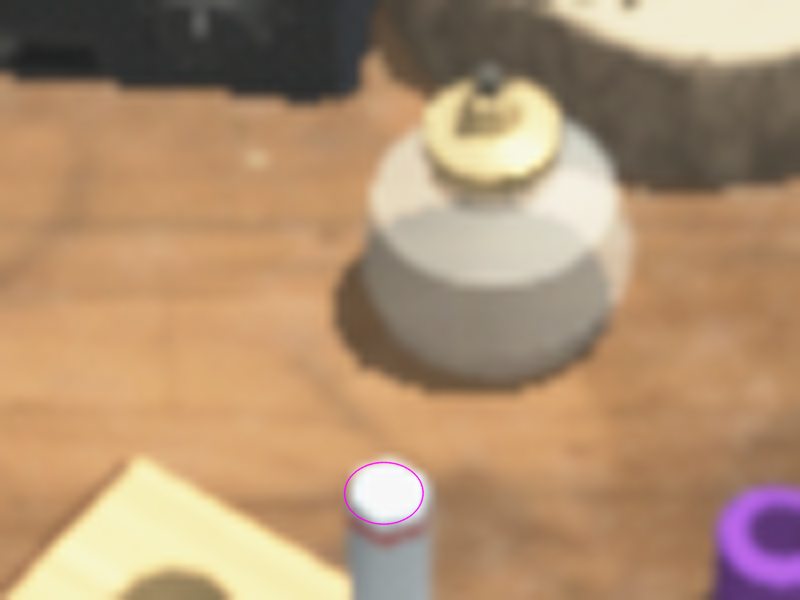

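View pics/t16.png

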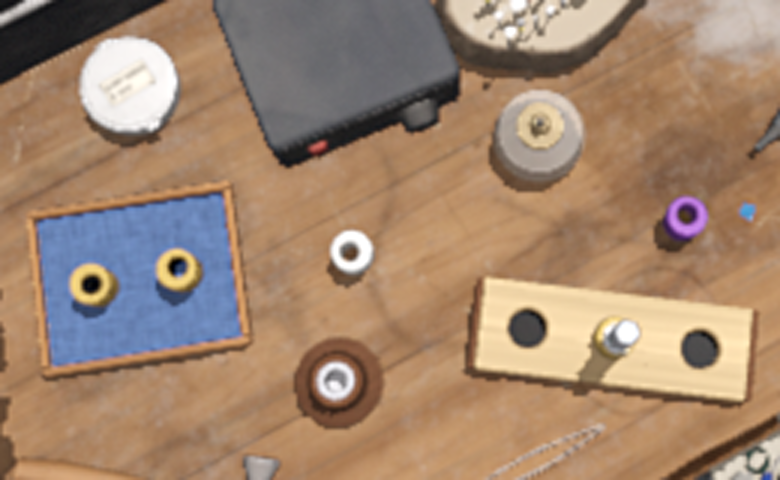

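The gauge top matches the position predicted for "home", at scene (328,292). Both rejects stand on the felt, and blue felt shows through bush 3's wide bore. The lamp is unmoved and the stand is empty, so I'm handing in.

Run:
```python
from bench import env
print(env.hand_in())
```

```text
the job is handed in; nothing more can be done
None
```

The middle bush is the right one. The gauge is standing home in it in its nest, both faulty bushes are upright on the tray felt, and I have handed the job in.

| Bush in the rack | What the test showed | Force |
|---|---|---|
| Nearest the gauge stand (y ≈ −68 mm) | Nose stuck about 8.3 mm below the top, so it was reamed only part way | about 8 N |
| Middle (y ≈ −130 mm) | Came to rest about 17.2 mm below the top, so it is right | about 12 N, slightly above the 2 to 10 N asked for, well under 25 N |
| Far end (y ≈ −190 mm) | Not gauged; faulty by elimination | none |

The last pictures were taken at about 27.6 s:
- **Gauge:** it stands upright, with its top where the home position predicts.
- **Far-end bush:** blue felt shows through its bore, which fits the fault of being too wide.
- **Lamp and stand:** the lamp has not visibly moved, and the gauge stand is empty.
- **Arm:** it is clear of everything, and both rejects were set down with light contact rather than dropped.

One check disagreed: the wrist camera was about 3 px off from its calibration. I corrected for this using the fingertips, and its positions then agreed with the top and scene cameras to within about 2 mm.

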